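# Turn the parts tray until the flux bottle is at the arrow

## Robot

A 7-joint arm with a two-finger parallel gripper is mounted at the origin on the work surface; the furniture and walls round the work are solid. World frame = base frame: x ahead of the robot, y to its left, z up, the work surface at z = 0. Lengths are in m, angles in degrees, forces in N, time in s.
With the tool pointing down it reaches from about 0.425 to 0.875 m from the base axis. Payload 4.7 kg.
Tool frame: the origin (TCP) lies between the finger pads; the fingertips stand env.finger_overhang ahead of it and the grasp point (between the pads) lies 5 mm behind it (env.finger_overhang is the distance from the TCP to the fingertips, in m); z points along the fingers, y is the line along which they close (so a half turn about z gives the same grasp; the last joint's range is limited). The gripper opens to 87 mm and grips with 3 to 60 N. Pads are 19 mm wide; open, the fingers measure 117 mm over their backs; the gripper's body (75 mm by 190 mm) begins 51 mm behind the grasp point.
Start: joints at [65.781, 18.392, -4.016, 83.108, 1.295, 78.541, -3.26], TCP at [0.275, -0.589, 0.237] pointing down, gripper open.
Joint ranges: [-163.93, 163.93], [-17.29, 119.83], [-79.2, 71.16], [3.27, 140.29], [-89.18, 269.18], [5.43, 117.66], [-154.24, 154.24]. Speed limits (degrees/s): [147.25, 147.25, 180, 180, 180, 180, 180].

## Interface

Orientations are given as [roll, pitch, yaw] about the fixed x, y, z axes, in that order (R = Rz(yaw) Ry(pitch) Rx(roll)).
In Python, from cell import telemetry, eyes, env, models gives the robot as it stands. The module is installed in compiled form; this text tells all that it offers.
- The arm moves only by the tool drive_tool, never from a script. Its arguments are lists of equal length, an entry for each row: "angular": the turn, a rotation vector about the tool's x, y, z in rad, a list of three; "delta_pos": the shift along the tool's x, y, z in cm, a list of three; "gripper": the finger opening in cm, from 0 to 8.7. A call has 1 to 20 rows; each row shifts and turns the commanded pose from where the row before left it, along the tool's axes as they then stand; what a row does not reach is not made up. A row lasts 1/10 s, in which the tool goes at most 50 mm and 8.59 degrees, less where a joint would pass 70% of its speed; a pose out of reach is approached as far as the arm can. A call with a gripper value outside its range is refused whole. The fingers move at their own pace and stop on an object; "squeeze" is the grip in N (left out, the last holds). Time passes only in rows, so rows that do not move let the fingers close. It gives the time, the measured TCP pose, the force, the opening and the grip force at its end, in the units of the state.
- telemetry.get_obs(): the state, without advancing time (a new reading comes with each control period).
- eyes.read_camera(name): name is "scene" or "top" or "wrist"; returns a dict with "pixels" (480x640x3 uint8, red, green, blue), "mtx" (3x3 intrinsics, pixels), "origin" and "orientation" of the camera in the world. Camera axes: x right, y down, z forward; pixel columns grow to the right and rows downward; lengths in m; the calibration is good to about 2 mm. A picture is of the moment at which its call begins. There is no depth.
- env.sign_off(): hands the job in; it is judged then, once.
Trained networks look in a picture, given as the dict that the camera call returned (one of the last four; its "shot" number tells which), for a name from the list of things; names that differ only in an ending like _2 or _b are one class to them, and where a whole thing is asked for, a point or a joint stands for the part that bears it (a point fixed in the world has none). Each returns a list of dicts, best first, with "p" (0 to 1); they miss things now and then, are a little off and sometimes report something else, mostly with a low value. They report only what shows in the picture. A call takes as long as a camera call.
- models.search_frame(picture, target): "centre" ([column, row] in pixels, amid what is visible of it).
- models.cut_out(picture, target): "pixels" (480x640 bool, what is visible of it) and "centre" ([column, row] in pixels, amid what is visible of it).
The state is a dict: "time_s": time; "qpos": joint angles; "joint_velocities": joint speeds; "effort": joint torques, N m; "tool_pos": TCP position; "tool_rot": TCP orientation; "force": force on the tool from outside, world axes, zero at the start; "wrist_torque": the same for the moment, N m; "grip_width": finger opening in m; "grasp_force": force on a finger pad.
Only numpy, scipy, OpenCV 4.12 (cv2) and the standard library are available. Lean on these libraries where they do the work, as an engineer would, in place of code of your own. Each camera call takes 0.05 s, during which the arm holds its last target. There are 200 camera calls.

## Task

Turn the blue rotating parts tray, by gently pushing one of the white finger posts on its rim with the fingertips, until the small amber flux bottle on it stands right at the front, in line with the red arrow of the tray's foot. Only push, do not pinch or grip the post. Do not touch or tip the things standing on the tray, leave the other things on the bench where they are, and take the hand away at the end.

Things in the scene. Friction and masses are not known exactly. Their poses are not given: they have to be found in the camera images.
- tray_base: Fixed black foot under the tray, 150 mm diameter, with a 36 mm wide flat tongue, 8 mm high, reaching 160 mm from the centre to its front (its -x axis, which points roughly at the robot, up to 0.4 rad to either side). A red triangle, the arrow, lies on the tongue 140 mm from the centre. Origin: on the bench, on the vertical turning axis; z up.
- tray: Round blue tray, radius 96 mm, lip 34 mm and floor 22 mm above the bench. Turns about its vertical axis over a full turn either way, with light friction (about 1.2 N at the rim), and stays where it is left. Origin on the axis, 16 mm above the bench; z up; x and y turn with it. Walls along its x and y axes, up to 38 mm above the bench, part four quarters, one thing loose in each.
- post0 (a point): Top of the white finger post on the tray's +x axis, 83 mm above the bench. Four such upright posts, 14 mm diameter, stand at the rim on the +x, +y, -x and -y axes, 104 mm from the centre, each on a low round blue ear of 28 mm diameter. A sideways push along the rim on a post turns the tray with it; use less than 15 N.
- flux_bottle: Small amber flux bottle with a white cap, a blue tip and an upright steel needle, 30 mm diameter and 95 mm high (the body is 54 mm high), loose in one quarter of the tray, about 48 mm from the tray's centre. Origin: centre of its underside; z up.
- heat_sink: Black finned heat sink, 24 x 46 x 34 mm high, loose in another quarter of the tray. Origin: centre of its underside; z up.
- relay: Clear-cased relay, 20 x 28 mm, standing 22 mm above the tray floor, loose in another quarter of the tray. Origin: 4 mm below the centre of its underside; z up.
- capacitor: Dark blue capacitor, an upright can of 16 mm diameter and 26 mm height, loose in another quarter of the tray. Origin: centre of its underside; z up.
- black_mug: Black mug, 83 x 114 x 93 mm, a bystander at the back left. Origin: underside, near the centre.
- third_hand: Third-hand stand with two clips, 44 x 103 x 108 mm, a bystander at the left. Origin: underside.
- solder_spool: Standing reel of solder, 56 x 50 x 84 mm, a bystander at the back right. Origin: underside.
- needle_pliers: Blue-handled pliers lying flat, 166 x 50 x 10 mm, a bystander at the left. Origin: underside, near the centre.

How it is judged (in metres and radians):
At the end, for the whole second after the job is handed in: The flux bottle is on the arrow's side of the tray, its centre within 8 mm of the line from the tray's centre to the red arrow; the tray is at rest; all four things stand upright (within 0.2 rad) on the tray floor, at rest (y of flux_bottle in the frame of tray_base between -0.008 and 0.008 m and x of flux_bottle in the frame of tray_base below -0.03 m and angular speed of tray below 0.05 rad/s and angle between each of flux_bottle, heat_sink, relay, capacitor's own z axis and vertical below 0.2 rad and height (world z) of flux_bottle between 0.012 and 0.03 m and height (world z) of heat_sink between 0.012 and 0.03 m and height (world z) of relay between 0.012 and 0.03 m and height (world z) of capacitor between 0.012 and 0.03 m and horizontal distance between each of flux_bottle, heat_sink, relay, capacitor and tray below 0.08 m and linear speed of each of flux_bottle, heat_sink, relay, capacitor below 0.02 m/s); the robot touches nothing.
It fails at once if the robot touches a thing that stands on the tray (over 0.5 N) (contact force between any of the fingers, the arm and flux_bottle above 0.5 N or contact force between any of the fingers, the arm and heat_sink above 0.5 N or contact force between any of the fingers, the arm and relay above 0.5 N or contact force between any of the fingers, the arm and capacitor above 0.5 N).
It fails at once if the tray is pushed with more than 15 N, or a post is gripped (contact force between any of the fingers, the arm and tray above 15 N).
It fails at once if a thing on the tray is tipped over or lifted out (angle between any of flux_bottle, heat_sink, relay, capacitor's own z axis and vertical above 0.5 rad or height (world z) of any of flux_bottle, heat_sink, relay, capacitor above 0.05 m).
It fails at once if another thing on the bench is moved by more than 20 mm (distance of any of black_mug, third_hand, solder_spool, needle_pliers from where it was at the start of the episode above 0.02 m).
It also fails if it takes over 45 s, if anything falls off the work surface, if the arm or the gripper's body presses on something with over 40 N, if the wrist force passes 120 N, or if a joint passes its speed limit or range.

## Working session

There is one attempt and no reset: what is moved stays moved. The work goes in short steps, Python scripts to look and compute and a tool call to move; the robot and the scene stay as the last step left them, time stands still between calls to the robot, and variables do not carry over. Pictures are saved under pics/ and viewed, at most 10 in all, crops included, and the job is handed in when it is done.

Besides the shell and the picture viewer there is one more tool, called after "Request:" by a JSON object that holds its "fn" and its "kwargs", one argument or row to a line. drive_tool: Moves the arm, as the interface text tells. Its arguments: {"type":"object","properties":{"angular":{"type":"array","items":{"type":"array","items":{"type":"number"}}},"delta_pos":{"type":"array","items":{"type":"array","items":{"type":"number"}}},"gripper":{"type":"array","items":{"type":"number"}},"squeeze":{"type":"number"}},"required":["angular","delta_pos","gripper"]}

```bash
mkdir -p pics; cat > h.py <<'E'
import numpy as np, cv2
from cell import telemetry, eyes, env, models
def R(c):
    o=np.array(c["orientation"],float)
    if o.shape==(3,3): return o
    if o.size==3:
        from scipy.spatial.transform import Rotation as S
        return S.from_euler('xyz',o,degrees=True).as_matrix()
    from scipy.spatial.transform import Rotation as S
    return S.from_quat(o).as_matrix()
def ray(c,px,z):
    d=R(c)@np.linalg.inv(c["mtx"])@np.array([px[0],px[1],1.])
    o=np.array(c["origin"]); return o+d*(z-o[2])/d[2]
def proj(c,p):
    q=np.array(c["mtx"])@(R(c).T@(np.array(p)-c["origin"])); return q[:2]/q[2]
def save(c,n): cv2.imwrite("pics/"+n,cv2.cvtColor(c["pixels"],cv2.COLOR_RGB2BGR))
E
python3 - <<'E'
from h import *
print(telemetry.get_obs(),env.finger_overhang)
for n in("top","scene"):
    c=eyes.read_camera(n); save(c,n+"0.png"); print(n,c["origin"],c["orientation"],c["mtx"])
    for t,z in(("tray",.034),("flux_bottle",.05),("post0",.083),("tray_base",.004),("heat_sink",.05),("third_hand",.05),("needle_pliers",.005),("black_mug",.05),("solder_spool",.04)):
        for r in models.search_frame(c,t)[:4]: print(t,round(r["p"],2),np.round(r["centre"]),ray(c,r["centre"],z).round(3))
E
```

```text
{'time_s': 0.0, 'qpos': array([65.77997584, 18.44043956, -4.01690388, 83.17466652,  1.29580933,
       78.53881004, -3.26079696]), 'joint_velocities': array([ 0.02863844,  0.03677506,  0.01961245, -0.11863075,  0.0915651 ,
       -0.00913382, -0.00174692]), 'effort': array([-9.28969166e-04, -4.91285312e+01, -4.04507238e-01, -3.12526023e+01,
       -6.41303463e-02,  4.35921131e-02,  1.64976359e-04]), 'tool_pos': array([ 0.27473576, -0.58851689,  0.23544808]), 'tool_rot': array([-1.79891375e+02,  5.97808033e-03,  2.50304413e+01]), 'force': array([-0.21252928,  0.22840642,  0.27717855]), 'wrist_torque': array([ 0.02376373, -0.03916033,  0.02631311]), 'grasp_force': 0.0, 'grip_width': 0.0871143245366388} 0.014
top [0.50575225 0.05600842 1.03626079] [-175.32339482   -0.42384721  -88.66893913] [[441.78084426   0.         314.06139327]
 [  0.         441.78084426 236.099726  ]
 [  0.           0.           1.        ]]
tray 0.6 [339. 254.] [ 0.548 -0.007  0.034]
flux_bottle 0.71 [345. 280.] [ 0.489 -0.021  0.05 ]
post0 0.76 [340. 255.] [ 0.545 -0.005  0.083]
tray_base 0.83 [335. 309.] [ 0.4
[... 269 characters left out ...]
 [ 0.66369898 -0.53813578  0.87724244] [-1.43256215e+02  4.88194867e-02  5.13017183e+00] [[521.0285453    0.         316.85740497]
 [  0.         521.0285453  236.09942478]
 [  0.           0.           1.        ]]
tray 0.81 [283. 277.] [ 0.551 -0.013  0.034]
flux_bottle 0.71 [254. 278.] [ 0.499 -0.031  0.05 ]
post0 0.65 [281. 277.] [ 0.553 -0.045  0.083]
tray_base 0.89 [217. 273.] [0.416 0.002 0.004]
heat_sink 0.58 [275. 254.] [0.532 0.027 0.05 ]
heat_sink 0.15 [216. 274.] [ 0.428 -0.028  0.05 ]
third_hand 0.8 [339. 149.] [0.635 0.328 0.05 ]
needle_pliers 0.93 [267. 181.] [0.478 0.255 0.005]
black_mug 0.56 [370. 152.] [0.705 0.322 0.05 ]
solder_spool 0.56 [371. 424.] [ 0.725 -0.277  0.04 ]
```

```bash
python3 - <<'E'
import cv2
a=cv2.imread("pics/top0.png")[170:350,230:450]; b=cv2.imread("pics/scene0.png")[190:370,180:400]
cv2.imwrite("pics/crop0.png",cv2.resize(cv2.vconcat([a,b])[:, :],None,fx=1.66,fy=1.66,interpolation=2) if 0 else cv2.resize(cv2.hconcat([a,b]),(800,327),interpolation=cv2.INTER_CUBIC))
E
```

```text
(no output)
```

View pics/crop0.png

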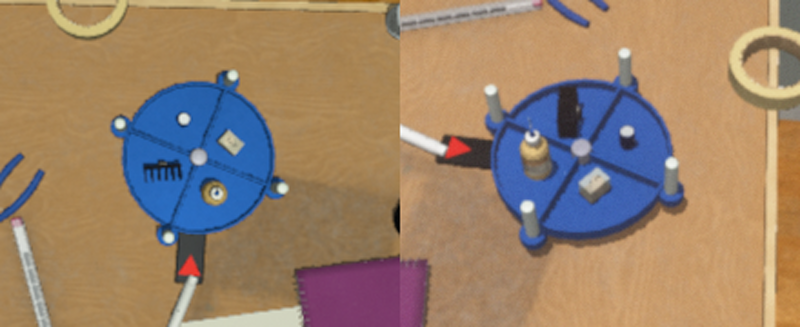

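View pics/top0.png

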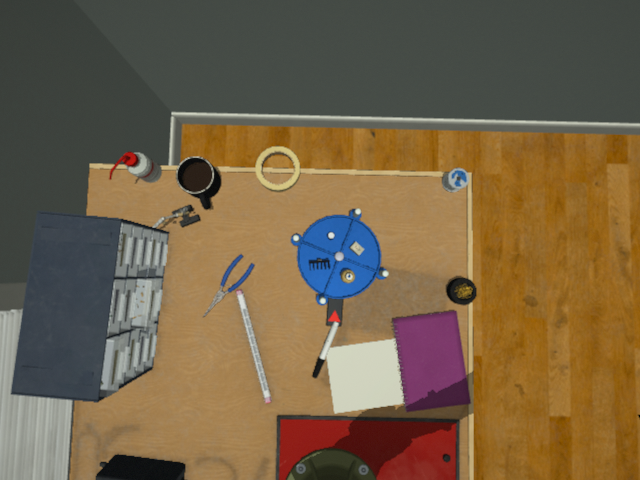

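```bash
cat >> h.py <<'E'
def blobs(c,mask,z,amin=8,amax=400):
    n,l,s,ce=cv2.connectedComponentsWithStats(mask.astype(np.uint8))
    return [(ce[i],ray(c,ce[i],z),s[i,4]) for i in range(1,n) if amin<=s[i,4]<=amax]
def measure(cn,v=True):
    c=eyes.read_camera(cn); h=cv2.cvtColor(c["pixels"],cv2.COLOR_RGB2HSV).astype(int)
    red=((h[...,0]<6)|(h[...,0]>174))&(h[...,1]>180)&(h[...,2]>120)
    A=[b for b in blobs(c,red,.009) if abs(b[1][0]-.42)<.06 and abs(b[1][1])<.1]
    W=(h[...,1]<50)&(h[...,2]>175)
    P=[b for b in blobs(c,W,.083,5) if .04<np.hypot(b[1][0]-.545,b[1][1])<.16]
    m=models.cut_out(c,"flux_bottle")
    return c,A,P,m
E
python3 - <<'E'
from h import *
for n in("top","scene"):
    c,A,P,m=measure(n)
    print(n,"arrow",[(a[0].round(1),a[1].round(4),a[2]) for a in A])
    for p in P: print(" white",p[0].round(1),p[1].round(4),p[2])
    for r in m:
        ys,xs=np.nonzero(r["pixels"]); print(" fb",r["p"],r["centre"],xs.min(),xs.max(),ys.min(),ys.max())
        for z in(.05,.076): print(ray(c,r["centre"],z).round(4))
E
```

```text
top arrow [(array([334. , 317.2]), array([4.041e-01, 2.000e-04, 9.000e-03]), np.int32(63))]
 white [357.8 211.1] [ 0.6408 -0.0431  0.083 ] 23
 white [330.9 235.1] [0.587  0.0143 0.083 ] 24
 white [295.5 237.7] [0.5794 0.0908 0.083 ] 22
 white [356.6 248. ] [ 0.5603 -0.0417  0.083 ] 54
 white [385.  273.3] [ 0.5072 -0.1038  0.083 ] 24
 white [349.1 276.7] [ 0.4981 -0.0267  0.083 ] 22
 white [322.5 300.5] [0.4461 0.0295 0.083 ] 24
 fb 0.58 [347.1, 279.2] 341 354 270 282
[ 0.4922 -0.0251  0.05  ]
[ 0.4926 -0.0229  0.076 ]
scene arrow [(array([210.8, 271. ]), array([0.4034, 0.0029, 0.009 ]), np.int32(72))]
 white [302.8 218.8] [0.579  0.0919 0.083 ] 30
 white [229.4 239.2] [0.4456 0.0305 0.083 ] 30
 white [304.5 261.6] [ 0.5926 -0.0079  0.083 ] 34
 white [252.1 265. ] [ 0.4981 -0.0237  0.083 ] 30
 white [329.  279.5] [ 0.6404 -0.0422  0.083 ] 36
 white [286.4 288.8] [ 0.5667 -0.0682  0.083 ] 107
 white [249.4 303.5] [ 0.5065 -0.1033  0.083 ] 39
 fb 0.79 [253.8, 275.8] 246 262 260 288
[ 0.4983 -0.0261  0.05  ]
[ 0.5035 -0.0422  0.076 ]
 fb 0.24 [272.0, 252.6] 265 279 238 265
[0.5248 0.0295 0.05  ]
[0.5292 0.0117 0.076 ]
```

Request:
{"fn": "drive_tool", "kwargs": {
  "angular": [
    [0,0,-0.13],
    [0,0,-0.13],
    [0,0,-0.13],
    [0,0,-0.13],
    [0,0,-0.13],
    [0,0,-0.13],
    [0,0,0]
  ],
  "delta_pos": [
    [0,0,0],
    [0,0,0],
    [0,0,0],
    [0,0,0],
    [0,0,0],
    [0,0,0],
    [0,0,0]
  ],
  "gripper": [0,0,0,0,0,0,0]
}}

```text
time_s: 1.9
tool_pos: [0.2749, -0.589, 0.2366]
tool_rot: [180.0, 0.0, 69.7]
force: [-0.8, 0.2, 0.5]
grip_width: 0.0391
grasp_force: 0.0
```

Request:
{"fn": "drive_tool", "kwargs": {
  "angular": [
    [0,0,0],
    [0,0,0],
    [0,0,0],
    [0,0,0],
    [0,0,0],
    [0,0,0],
    [0,0,0],
    [0,0,0],
    [0,0,0],
    [0,0,0],
    [0,0,0],
    [0,0,0],
    [0,0,0],
    [0,0,0],
    [0,0,0],
    [0,0,0],
    [0,0,0],
    [0,0,0],
    [0,0,0],
    [0,0,0]
  ],
  "delta_pos": [
    [2.97,0.5,0],
    [2.97,0.5,0],
    [2.97,0.5,0],
    [2.97,0.5,0],
    [2.97,0.5,0],
    [2.97,0.5,0],
    [2.97,0.5,0],
    [2.97,0.5,0],
    [2.97,0.5,0],
    [2.97,0.5,0],
    [2.97,0.5,0],
    [2.97,0.5,0],
    [2.97,0.5,0],
    [2.97,0.5,0],
    [2.97,0.5,0],
    [2.97,0.5,0],
    [2.97,0.5,0],
    [2.97,0.5,0],
    [0,0,0],
    [0,0,0]
  ],
  "gripper": [0,0,0,0,0,0,0,0,0,0,0,0,0,0,0,0,0,0,0,0]
}}

```text
time_s: 3.9
tool_pos: [0.5448, -0.1182, 0.2366]
tool_rot: [180.0, 0.0, 69.7]
force: [-0.8, 0.3, 0.5]
grip_width: 0.0004
grasp_force: 0.0
```

Request:
{"fn": "drive_tool", "kwargs": {
  "angular": [
    [0,0,0],
    [0,0,0],
    [0,0,0],
    [0,0,0],
    [0,0,0],
    [0,0,0],
    [0,0,0],
    [0,0,0],
    [0,0,0],
    [0,0,0]
  ],
  "delta_pos": [
    [0,0,2],
    [0,0,2],
    [0,0,2],
    [0,0,2],
    [0,0,2],
    [0,0,2],
    [0,0,2],
    [0,0,1.2],
    [0,0,0.8],
    [0,0,0]
  ],
  "gripper": [0,0,0,0,0,0,0,0,0,0]
}}

```text
time_s: 4.9
tool_pos: [0.544, -0.1193, 0.0758]
tool_rot: [-179.9, 0.0, 69.6]
force: [0.3, -0.1, -0.0]
grip_width: 0.0003
grasp_force: 0.0
```

```bash
python3 - <<'E'
from h import *
c,A,P,m=measure("scene"); cv2.imwrite("pics/s1.png",cv2.resize(cv2.cvtColor(c["pixels"],cv2.COLOR_RGB2BGR)[170:370,150:420],None,fx=2.5,fy=2.5))
for p in P: print(" white",p[0].round(1),p[1].round(4),p[2])
E
```

```text
white [302.9 219.1] [0.5792 0.0911 0.083 ] 35
 white [229.1 239.3] [0.4451 0.0301 0.083 ] 30
 white [304.3 261.8] [ 0.5924 -0.0082  0.083 ] 36
 white [329.  279.3] [ 0.6404 -0.0419  0.083 ] 40
```

View pics/s1.png

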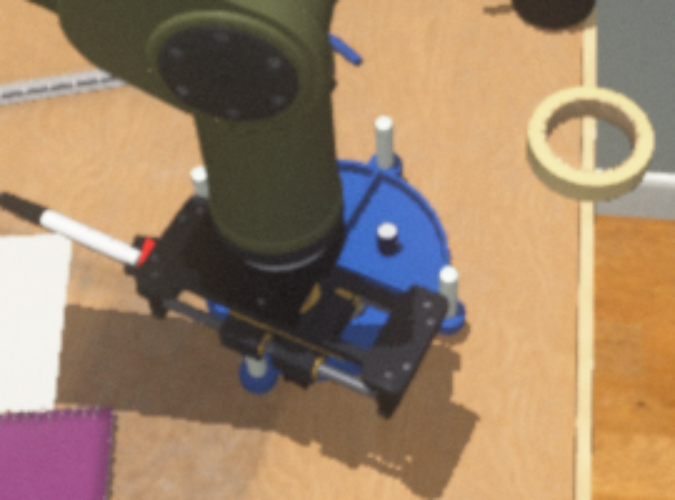

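Request:
{"fn": "drive_tool", "kwargs": {
  "angular": [
    [0,0,0],
    [0,0,0],
    [0,0,0],
    [0,0,0],
    [0,0,0],
    [0,0,0],
    [0,0,0],
    [0,0,0],
    [0,0,0],
    [0,0,0]
  ],
  "delta_pos": [
    [0,-0.2,0],
    [0,-0.2,0],
    [0,-0.2,0],
    [0,-0.2,0],
    [0,-0.2,0],
    [0,-0.2,0],
    [0,-0.2,0],
    [0,-0.15,0],
    [0,-0.15,0],
    [0,-0.1,0]
  ],
  "gripper": [0,0,0,0,0,0,0,0,0,0]
}}

```text
time_s: 6.0
tool_pos: [0.5277, -0.1125, 0.0766]
tool_rot: [180.0, 0.0, 69.7]
force: [0.9, -0.2, -0.6]
grip_width: 0.0007
grasp_force: 0.0
```

Request:
{"fn": "drive_tool", "kwargs": {
  "angular": [
    [0,0,0.03],
    [0,0,0.03],
    [0,0,0.03],
    [0,0,0.03],
    [0,0,0.03],
    [0,0,0.03],
    [0,0,0.03],
    [0,0,0.03],
    [0,0,0]
  ],
  "delta_pos": [
    [-0.065,-0.315,0],
    [-0.065,-0.315,0],
    [-0.065,-0.315,0],
    [-0.065,-0.315,0],
    [-0.065,-0.315,0],
    [-0.065,-0.315,0],
    [-0.065,-0.315,0],
    [-0.065,-0.315,0],
    [0,0,0]
  ],
  "gripper": [0,0,0,0,0,0,0,0,0]
}}

```text
time_s: 6.9
tool_pos: [0.5024, -0.1058, 0.0765]
tool_rot: [-180.0, 0.0, 55.9]
force: [0.5, -0.2, -0.6]
grip_width: 0.0002
grasp_force: 0.0
```

```bash
cat > m.py <<'E'
from h import *
c0=np.array([.5434,-.0067])
for n in("top","scene"):
    c,A,P,m=measure(n); save(c,"last_%s.png"%n)
    print(n,"arrow",[a[1].round(4) for a in A])
    for p in P:
        d=p[1][:2]-c0; print(" white",p[0].round(1),p[1].round(4),p[2],"r %.3f ang %.1f"%(np.hypot(*d),np.degrees(np.arctan2(d[1],d[0]))%360))
E
python3 m.py
```

```text
top arrow [array([4.039e-01, 2.000e-04, 9.000e-03])]
 white [365.5 214.8] [ 0.6331 -0.06    0.083 ] 28 r 0.104 ang 329.3
 white [299.4 230. ] [0.5963 0.0828 0.083 ] 25 r 0.104 ang 59.4
 white [334.7 234. ] [0.5894 0.0062 0.083 ] 26 r 0.048 ang 15.6
 white [357.9 251.4] [ 0.5529 -0.0447  0.083 ] 67 r 0.039 ang 284.0
 white [345.2 277.6] [ 0.4961 -0.0182  0.083 ] 29 r 0.049 ang 193.7
 white [314.7 296.6] [0.454  0.0463 0.083 ] 27 r 0.104 ang 149.3
scene arrow [array([ 0.3995, -0.0044,  0.009 ])]
 white [311.  222.7] [0.5958 0.0836 0.083 ] 34 r 0.104 ang 59.9
 white [285. 233.] [0.5487 0.0543 0.083 ] 7 r 0.061 ang 85.0
 white [305.3 265.6] [ 0.5951 -0.0164  0.083 ] 38 r 0.053 ang 349.3
 white [204.  271.5] [ 0.4136 -0.0454  0.083 ] 6 r 0.135 ang 196.6
 white [284.  284.9] [ 0.5615 -0.0606  0.083 ] 8 r 0.057 ang 288.5
 white [323.8 287. ] [ 0.6323 -0.0588  0.083 ] 42 r 0.103 ang 329.6
```

Request:
{"fn": "drive_tool", "kwargs": {
  "angular": [
    [0,0,0.032],
    [0,0,0.032],
    [0,0,0.032],
    [0,0,0.032],
    [0,0,0.032],
    [0,0,0.032],
    [0,0,0.032],
    [0,0,0.032],
    [0,0,0.032],
    [0,0,0]
  ],
  "delta_pos": [
    [-0.068,-0.336,0],
    [-0.068,-0.336,0],
    [-0.068,-0.336,0],
    [-0.068,-0.336,0],
    [-0.068,-0.336,0],
    [-0.068,-0.336,0],
    [-0.068,-0.336,0],
    [-0.068,-0.336,0],
    [-0.068,-0.336,0],
    [0,0,0]
  ],
  "gripper": [0,0,0,0,0,0,0,0,0,0]
}}

```text
time_s: 8.1
tool_pos: [0.476, -0.0905, 0.0765]
tool_rot: [-180.0, 0.0, 39.4]
force: [-0.2, -0.6, -1.0]
grip_width: 0.0004
grasp_force: 0.0
```

```bash
python3 m.py
```

```text
top arrow [array([4.039e-01, 2.000e-04, 9.000e-03])]
 white [308.1 219.8] [0.619  0.0645 0.083 ] 24 r 0.104 ang 43.3
 white [375.8 223.5] [ 0.6145 -0.0826  0.083 ] 28 r 0.104 ang 313.1
 white [341.2 233.5] [ 0.5909 -0.0079  0.083 ] 28 r 0.048 ang 358.5
 white [358.5 256.9] [ 0.5411 -0.0462  0.083 ] 71 r 0.040 ang 266.6
 white [338.9 278.2] [ 0.4943 -0.0047  0.083 ] 27 r 0.049 ang 177.6
 white [304.2 287.8] [0.4722 0.0693 0.083 ] 26 r 0.104 ang 133.1
scene arrow []
 white [246.8 223.6] [0.4722 0.0704 0.083 ] 32 r 0.105 ang 132.7
 white [322.  231.4] [0.6188 0.0645 0.083 ] 36 r 0.104 ang 43.4
 white [251.9 255.3] [ 0.4941 -0.0024  0.083 ] 35 r 0.050 ang 175.0
 white [305.2 271.7] [ 0.5962 -0.0296  0.083 ] 36 r 0.058 ang 336.6
 white [277.4 289.4] [ 0.551  -0.0709  0.083 ] 79 r 0.065 ang 276.8
 white [312.2 297.4] [ 0.6139 -0.0816  0.083 ] 43 r 0.103 ang 313.2
```

Request:
{"fn": "drive_tool", "kwargs": {
  "angular": [
    [0,0,0],
    [0,0,0],
    [0,0,0],
    [0,0,0],
    [0,0,0],
    [0,0,0],
    [0,0,0],
    [0,0,0],
    [0,0,0],
    [0,0,0],
    [0,0,0],
    [0,0,0],
    [0,0,0],
    [0,0,0],
    [0,0,0],
    [0,0,0],
    [0,0,0],
    [0,0,0],
    [0,0,0],
    [0,0,0]
  ],
  "delta_pos": [
    [0,0.3,0],
    [0,0.5,0],
    [0,0.6,0],
    [0,0.6,0],
    [0,0,-1],
    [0,0,-2],
    [0,0,-2],
    [0,0,-2.5],
    [0,0,-2.5],
    [0,0,-2.5],
    [0,0,-2.5],
    [0,0,-2],
    [-2,0,0],
    [-2.5,0,0],
    [-2.5,0,0],
    [-2.5,0,0],
    [-2.5,0,0],
    [-2,0,0],
    [0,0,0],
    [0,0,0]
  ],
  "gripper": [0,0,0,0,0,0,0,0,0,0,0,0,0,0,0,0,0,0,0,0]
}}

```text
time_s: 10.3
tool_pos: [0.3813, -0.1948, 0.2472]
tool_rot: [179.9, -0.0, 39.4]
force: [0.2, 0.8, -0.2]
grip_width: 0.0006
grasp_force: 0.0
```

```bash
python3 m.py; python3 -c "
import cv2
a=cv2.imread('pics/last_top.png')[170:350,230:450]; b=cv2.imread('pics/last_scene.png')[190:370,180:400]
cv2.imwrite('pics/end.png',cv2.resize(cv2.hconcat([a,b]),(800,327)))"
```

```text
top arrow [array([4.039e-01, 2.000e-04, 9.000e-03])]
 white [308.2 219.8] [0.6191 0.0642 0.083 ] 25 r 0.104 ang 43.1
 white [375.8 223.5] [ 0.6145 -0.0826  0.083 ] 28 r 0.104 ang 313.1
 white [341.  233.5] [ 0.5909 -0.0075  0.083 ] 30 r 0.048 ang 359.1
 white [358.8 256.9] [ 0.5411 -0.0469  0.083 ] 83 r 0.040 ang 266.7
 white [338.7 278. ] [ 0.4949 -0.0043  0.083 ] 30 r 0.049 ang 177.2
 white [304.3 287.6] [0.4726 0.0692 0.083 ] 29 r 0.104 ang 133.0
 white [372.7 291.7] [ 0.4673 -0.0777  0.083 ] 28 r 0.104 ang 223.0
scene arrow [array([0.4031, 0.0025, 0.009 ])]
 white [246.8 223.7] [0.4721 0.0702 0.083 ] 33 r 0.105 ang 132.9
 white [321.9 231.2] [0.6186 0.0648 0.083 ] 34 r 0.104 ang 43.6
 white [251.8 255.2] [ 0.4939 -0.0024  0.083 ] 36 r 0.050 ang 175.0
 white [305.1 271.7] [ 0.596  -0.0296  0.083 ] 35 r 0.057 ang 336.5
 white [229.9 288.5] [ 0.4671 -0.0765  0.083 ] 40 r 0.103 ang 222.4
 white [275.3 290.1] [ 0.5475 -0.0726  0.083 ] 116 r 0.066 ang 273.6
 white [312.2 297.5] [ 0.6139 -0.0818  0.083 ] 42 r 0.103 ang 313.2
```

View pics/end.png

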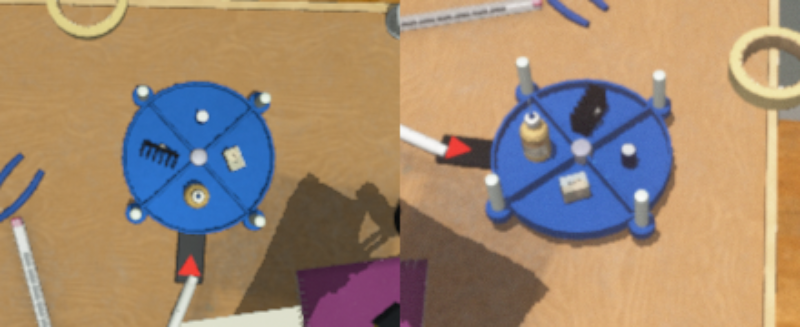

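The crops show the bottle upright (top crop 197,195) on the line between the hub (199,157) and the red arrow (190,265). All four things are standing and the hand is clear.

```bash
python3 -c "
from cell import env
print(env.sign_off())"
```

```text
the job is handed in; nothing more can be done
None
```

The flux bottle now stands at the front within about 2 mm of the arrow line by camera (limit 8 mm), turned there by a gentle push on one post; all four things are upright, the hand is clear, and the job is handed in, though sign-off returned no verdict.

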